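# Hold the right loudspeaker ready over its seat in a television front

## Task

Of the three loudspeakers lying face down on the bench, pick up the one whose square frame is the right size for the speaker seat in the television front (its corner holes match the four screw posts) and, keeping it level all the way, hold it still about 6 cm above the posts, centred and squared up with them, any of the four ways round, while I lay the gasket on the seat. Finish still holding it there in the air: do not set it down or let go. Touch nothing of the television front, and leave the other speakers and everything else on the bench where they lie.

Things in the scene. Friction and masses are not known exactly. Their poses are not given: they have to be found in the camera images.
- speaker_small: Loudspeaker lying face down, one of three alike but for the frame: square steel frame 64 x 64 mm, 4 mm thick, screw holes 25 mm from its middle along x and along y; basket narrowing upward to 42 mm at 22 mm; on top a round magnet 45 mm across, 24 to 40 mm above the origin: grip it there. 0.20 kg. Origin: centre of the frame's underside; z up, x and y square to the frame's edges.
- speaker_medium: Loudspeaker lying face down, one of three alike but for the frame: square steel frame 78 x 78 mm, 4 mm thick, screw holes 32 mm from its middle along x and along y; basket narrowing upward to 42 mm at 22 mm; on top a round magnet 45 mm across, 24 to 40 mm above the origin: grip it there. 0.18 to 0.29 kg. Origin: centre of the frame's underside; z up, x and y square to the frame's edges.
- speaker_large: Loudspeaker lying face down, one of three alike but for the frame: square steel frame 92 x 92 mm, 4 mm thick, screw holes 39 mm from its middle along x and along y; basket narrowing upward to 42 mm at 22 mm; on top a round magnet 45 mm across, 24 to 40 mm above the origin: grip it there. 0.26 kg. Origin: centre of the frame's underside; z up, x and y square to the frame's edges.
- tv_front: Grey plastic front of a 14-inch television, tube taken out, lying face down, fixed; outer walls 55 mm high are its tallest parts. Origin on the bench under the centre of the speaker seat, in the strip nearest the robot; from there it reaches -55 to +288 mm in x, -115 to +255 mm in y, with an empty screen opening in the middle.
- seat (a point): Centre of the speaker seat, at the height of the tops of its four screw posts, 18 mm above the bench; x, y along the television front's edges, z up. A raised ring with a 66 mm round opening over the grille; the posts, 9 mm across, stand 32 mm from the centre along x and along y; two locating ribs, 81 mm apart along y, rise 4 mm above the posts.
- remote_shell: Red plastic remote-control shell, 48 x 165 mm (along its y), 18 mm high, lying loose; origin at the centre of its underside. Not to be disturbed.
- socket_board: Green picture-tube socket board, 85 x 75 mm, with a white round socket in the middle and a small aluminium heat sink, 29 mm high, loose; origin under its centre. Not to be disturbed.
- terminal_a: Brass terminal block on a dark base, 20 x 56 mm (along its y), 21 mm high, loose; origin under its centre. Not to be disturbed.
- terminal_b: The other brass terminal block, the same as terminal_a. Not to be disturbed.
There are look-alikes about, which are no part of the job. What is shaped like the speaker_medium but yellow is not meant. What is shaped like the speaker_small but brown is not meant.

How it is judged (in metres and radians):
On the way:
1. the speaker that fits is gripped and lifted clear of the bench (height (world z) of speaker_medium above 0.03 m and contact force between speaker_medium and the fingers above 1 N), for 0.2 s.
At the end, for the whole second after the job is handed in: Only the fingers carry the 78 mm speaker: underside 40 to 85 mm above the screw posts, centre within 12 mm of the seat's centre in plan, level within 0.1 rad, square with the seat within 0.14 rad (any of four ways), still (under 15 mm/s, 0.1 rad/s) (contact force between speaker_medium and the fingers above 1 N and z of speaker_medium in the frame of seat between 0.04 and 0.085 m and horizontal distance between speaker_medium and seat below 0.012 m and angle between speaker_medium's own z axis and vertical below 0.1 rad and (angle between the x axis of speaker_medium and the x axis of seat, either way round below 0.14 rad or angle between the x axis of speaker_medium and the y axis of seat, either way round below 0.14 rad) and linear speed of speaker_medium below 0.015 m/s and angular speed of speaker_medium below 0.1 rad/s and contact force between speaker_medium and tv_front below 0.1 N and contact force between speaker_medium and speaker_small below 0.1 N and contact force between speaker_medium and speaker_large below 0.1 N); the arm keeps its last pose, push and grip.
It fails at once if the speaker that fits is tipped more than 0.3 rad from level (angle between speaker_medium's own z axis and vertical above 0.3 rad).
It fails at once if another speaker is moved more than 20 mm (distance of any of speaker_small, speaker_large from where it was at the start of the episode above 0.02 m).
It fails at once if the remote, socket board or a terminal block is moved more than 20 mm (distance of any of remote_shell, socket_board, terminal_a, terminal_b from where it was at the start of the episode above 0.02 m).
It fails at once if the television front is touched by the speaker or the arm (contact force between any of speaker_medium, the arm, the fingers and tv_front above 1 N).
It also fails if it takes over 46 s, if anything falls off the work surface, if the arm or the gripper's body presses on something with over 40 N, if the wrist force passes 120 N, or if a joint passes its speed limit or range.

## Robot

A 6-joint arm with a two-finger parallel gripper is mounted at the origin on the work surface. World frame = base frame: x ahead of the robot, y to its left, z up, the work surface at z = 0. Lengths are in mm, angles in rad, forces in N, time in s.
With the tool pointing down it reaches from about 350 to 800 mm from the base axis. Payload 7.3 kg.
Tool frame: the origin (TCP) lies on the front face of the gripper's body, between the roots of the fingers; the fingertips stand 73 mm ahead of it and the grasp point (between the pads) lies 54 mm ahead of it (env.grip_depth is the distance from the TCP to the grasp point, in mm); z points along the fingers, y is the line along which they close (so a half turn about z gives the same grasp; the last joint's range is limited). The gripper opens to 85 mm and grips with 20 to 120 N. Pads are 22 mm wide; open, the fingers measure 114 mm over their backs; the gripper's body (76 mm by 85 mm) begins 54 mm behind the grasp point. The pads swing forward as they close: fully open they stand 13 mm farther back than shut.
Start: joints at [-1.348, 0.342, 1.524, -0, 1.275, -0.146], TCP at [189.282, -489.704, 303.922] pointing down, gripper open.
Joint ranges: [-2.53, 2.53], [-0.77, 2.02], [0.04, 2.7], [-1, 4.14], [0.28, 2.66], [-3.11, 3.11]. Speed limits (rad/s): [2.57, 2.57, 3.14, 3.14, 3.14, 3.14].

## Interface

Orientations are given as [roll, pitch, yaw] about the fixed x, y, z axes, in that order (R = Rz(yaw) Ry(pitch) Rx(roll)).
In Python, from workcell import env gives the robot as it stands.
- The arm moves only by the tool servo_tool, never from a script. Its arguments are lists of equal length, an entry for each row: "rot": the turn, a rotation vector about the tool's x, y, z in rad, a list of three; "dp": the shift along the tool's x, y, z in cm, a list of three; "grip": the closure, from 0 (fully open) to 1 (shut). In form: {"rot": [[ax, ay, az], ...], "dp": [[x, y, z], ...], "grip": [grip, ...]}. A call has exactly 5 rows; each row is the pose to reach, as a shift and turn from the pose commanded when the call began, along the tool's axes at that moment; what a row does not reach only later rows make up. A row lasts 1/12 s, in which the tool goes at most 41.7 mm and 7.16 degrees, less where a joint would pass 70% of its speed; a pose out of reach is approached as far as the arm can. A call with a gripper value outside its range is refused whole. The fingers move at their own pace and stop on an object; the grip force is fixed at half the most. Time passes only in rows, so rows that repeat a pose let the fingers close, or fill a call up. It gives the time, the measured TCP pose, the force, the opening and the grip force at its end, in the units of the state.
- env.sense(): the state, without advancing time (a new reading comes with each control period).
- env.grab_frame(name): name is "scene" or "top"; returns a dict with "pixels" (480x640x3 uint8, red, green, blue), "fx", "fy", "cx", "cy" (pixels), "camera_from_world" (4x4, takes a point from world to camera coordinates). Camera axes: x right, y down, z forward; pixel columns grow to the right and rows downward; lengths in mm; the calibration is good to about 2 mm. A picture is of the moment at which its call begins. There is no depth.
- env.close_job(): hands the job in; it is judged then, once.
The state is a dict: "time": time; "joints": joint angles; "joint_vel": joint speeds; "effort": joint torques, N m; "ee_pos": TCP position; "eef_rot": TCP orientation; "force": force on the tool from outside, world axes, zero at the start; "ft_torque": the same for the moment, N m; "finger_gap": finger opening in mm; "finger_force": force on a finger pad.
Only numpy, scipy, OpenCV 4.12 (cv2) and the standard library are available. Lean on these libraries where they do the work, as an engineer would, in place of code of your own. Each camera call takes 0.05 s, during which the arm holds its last target. There are 200 camera calls.

## Working session

There is one attempt and no reset: what is moved stays moved. The work goes in short steps, Python scripts to look and compute and a tool call to move; the robot and the scene stay as the last step left them, time stands still between calls to the robot, and variables do not carry over. Pictures are saved under pics/ and viewed, at most 10 in all, crops included, and the job is handed in when it is done.

Besides the shell and the picture viewer there is one more tool, called after "Call:" by a JSON object that holds its "name" and its "arguments". servo_tool: Moves the arm, as the interface text tells. Its arguments: {"type":"object","properties":{"rot":{"type":"array","items":{"type":"array","items":{"type":"number"}}},"dp":{"type":"array","items":{"type":"array","items":{"type":"number"}}},"grip":{"type":"array","items":{"type":"number"}}},"required":["rot","dp","grip"]}

```bash
mkdir -p pics
cat > h.py <<'E'
import numpy as np, cv2
from workcell import env
def save(f,name): cv2.imwrite('pics/'+name,cv2.cvtColor(f['pixels'],cv2.COLOR_RGB2BGR))
def ray(f,u,v,z):
    T=np.array(f['camera_from_world']);R=T[:3,:3];c=-R.T@T[:3,3]
    d=R.T@np.array([(u-f['cx'])/f['fx'],(v-f['cy'])/f['fy'],1])
    return (c+d*(z-c[2])/d[2])
def proj(f,p):
    T=np.array(f['camera_from_world']);q=T[:3,:3]@np.array(p)+T[:3,3]
    return f['fx']*q[0]/q[2]+f['cx'],f['fy']*q[1]/q[2]+f['cy']
E
python3 - <<'E'
from h import *
for n in('top','scene'):
    f=env.grab_frame(n);save(f,n+'0.png');np.save(n+'0.npy',f,allow_pickle=True)
    T=np.array(f['camera_from_world']);print(n,f['fx'],-T[:3,:3].T@T[:3,3]);print(T.round(2))
print(env.sense())
E
```

```text
top 613.1234185809758 [ 364.53544984 -150.88144354 1107.8023339 ]
[[-2.00000e-02 -1.00000e+00 -1.00000e-02 -1.26410e+02]
 [-9.90000e-01  2.00000e-02 -1.50000e-01  5.32010e+02]
 [ 1.50000e-01  1.00000e-02 -9.90000e-01  1.04109e+03]
 [ 0.00000e+00  0.00000e+00  0.00000e+00  1.00000e+00]]
scene 610.8699422860636 [ 944.29433157 -788.17965469  895.79427225]
[[ 8.40000e-01  5.40000e-01 -2.00000e-02 -3.52410e+02]
 [ 3.90000e-01 -6.30000e-01 -6.70000e-01 -2.59500e+02]
 [-3.80000e-01  5.60000e-01 -7.40000e-01  1.45734e+03]
 [ 0.00000e+00  0.00000e+00  0.00000e+00  1.00000e+00]]
{'time': 0.1, 'joints': array([-1.34800896e+00,  3.42672067e-01,  1.52494318e+00, -9.11147909e-07,
        1.27540561e+00, -1.45978747e-01]), 'joint_vel': array([-0.00157432, -0.00143872, -0.00318184, -0.00176203, -0.00126879,
       -0.00186059]), 'effort': array([ 1.88002377e-03, -4.34446335e+01, -2.46489555e+01, -2.54381976e-04,
        4.69329345e-03,  6.10233698e-06]), 'ee_pos': array([ 189.21550551, -489.43126268,  303.27794451]), 'eef_rot': array([-3.14017952e+00, -2.06885232e-04,  3.68766231e-01]), 'force': array([-0.09327019,  0.83977037,  0.10848452]), 'ft_torque': array([-0.01096799, -0.00618728,  0.01720899]), 'finger_force': 0.0, 'finger_gap': 85.29554408123941}
```

View pics/top0.png

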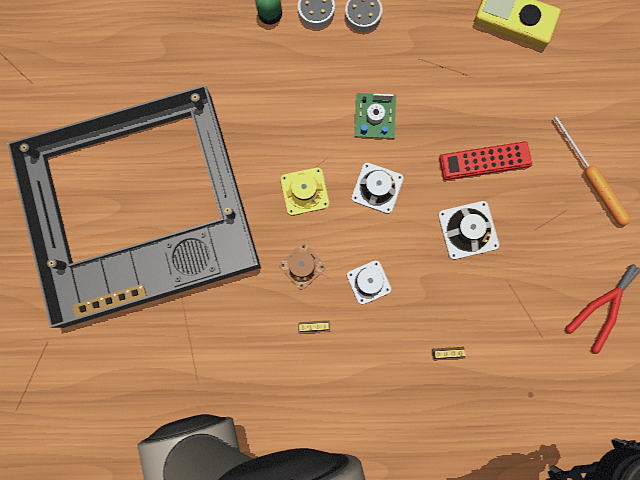

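View pics/scene0.png

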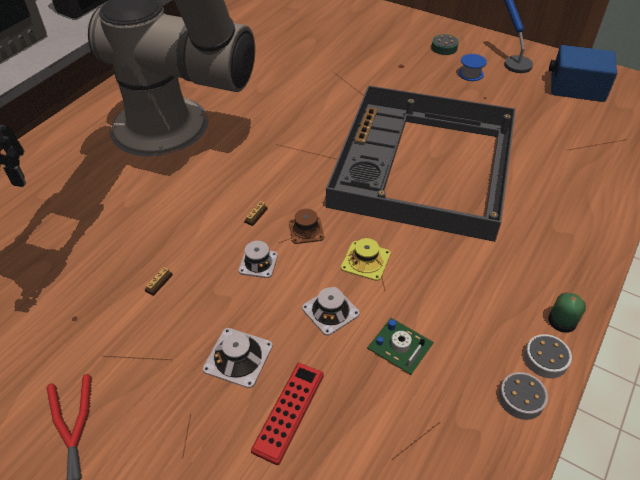

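Top view: the white speakers are at about (378,188), (369,283) and (470,230). The seat's grille is at about (193,258), and the yellow look-alike is at (304,192). Next I measure the frames and the TV's outline.

Run:
```python
from h import *
L=lambda n:np.load(n+'0.npy',allow_pickle=True).item()
def rect(f,m,z,name):
    cs,_=cv2.findContours(m,cv2.RETR_EXTERNAL,cv2.CHAIN_APPROX_NONE)
    for c in cs:
        if cv2.contourArea(c)<600: continue
        P=np.array([ray(f,u,v,z)[:2] for u,v in cv2.convexHull(c)[:,0]+0.0],np.float32)
        r=cv2.minAreaRect(P);print(name,cv2.boundingRect(c),np.round(r[0],1),np.round(r[1],1),'ang',round(r[2],1))
for n in('top','scene'):
    f=L(n);hsv=cv2.cvtColor(f['pixels'],cv2.COLOR_RGB2HSV)
    m=cv2.inRange(hsv,(0,0,120),(179,60,255))
    m=cv2.morphologyEx(m,cv2.MORPH_CLOSE,np.ones((5,5)))
    m[:, :(260 if n=='top' else 200)]=0; m[:80]=0; m[400:]=0
    rect(f,m,3,n+' white')
    # TV: low saturation, dark/grey
    t=((hsv[...,1]<70)|(hsv[...,2]<60)).astype(np.uint8)*255
    k=np.zeros_like(t)
    if n=='top': k[75:340,0:275]=255
    else: k[80:245,320:525]=255
    t=cv2.morphologyEx(t&k,cv2.MORPH_OPEN,np.ones((3,3)))
    cs,_=cv2.findContours(t,cv2.RETR_EXTERNAL,cv2.CHAIN_APPROX_NONE);c=max(cs,key=cv2.contourArea)
    q=cv2.approxPolyDP(cv2.convexHull(c),6,True)[:,0]
    for u,v in q: print(n,'tv',(u,v),ray(f,u,v,55).round(1)[:2],ray(f,u,v,0).round(1)[:2])
# magnet tops: intersect rays from two views (visual centres)
f=L('top');x,y,w,h=140,220,120,90
img=cv2.cvtColor(f['pixels'],cv2.COLOR_RGB2BGR)
a=cv2.resize(img[y:y+h,x:x+w],None,fx=6,fy=6,interpolation=cv2.INTER_CUBIC)[:,:720]
cv2.imwrite('pics/seat.png',a)
g=L('scene');img=cv2.cvtColor(g['pixels'],cv2.COLOR_RGB2BGR)
cv2.imwrite('pics/seat2.png',cv2.resize(img[130:220,325:435],None,fx=6,fy=6,interpolation=cv2.INTER_CUBIC))
```

```text
top white (347, 261, 45, 43) [ 453.4 -224.4] [65.6 65.6] ang 21.7
top white (438, 201, 62, 58) [ 544.5 -409.1] [92.9 93.7] ang 12.0
top white (351, 163, 53, 50) [ 627.6 -246.4] [79.8 78.6] ang 68.7
top tv (np.int32(205), np.int32(85)) [813.   62.7] [836.5  73.8]
top tv (np.int32(259), np.int32(267)) [479.3 -32.8] [485.3 -26.7]
top tv (np.int32(50), np.int32(327)) [384.8 325.9] [385.9 350.8]
top tv (np.int32(8), np.int32(142)) [715.5 416.4] [733.9 446.1]
scene white (527, 334, 45, 38) [ 978.7 -127.4] [69.2 71. ] ang 62.3
scene white (203, 328, 69, 59) [ 542.8 -408.5] [92.1 92.2] ang 11.9
scene white (302, 287, 58, 47) [ 622.9 -244.9] [78.  82.9] ang 68.8
scene white (581, 242, 59, 158) [1084.6    9.8] [ 77.1 386.7] ang 0.3
scene white (239, 241, 38, 36) [ 447.2 -215.1] [64.8 83.9] ang 22.2
scene tv (np.int32(368), np.int32(87)) [387.5 317.5] [351.1 389.8]
scene tv (np.int32(514), np.int32(108)) [709.4 415.9] [694.  494.7]
scene tv (np.int32(494), np.int32(240)) [817.6  12.6] [809.4  65. ]
scene tv (np.int32(326), np.int32(207)) [511.9 -76.1] [483.6 -29.5]
scene tv (np.int32(327), np.int32(184)) [479.7 -19.7] [449.3  30.6]
```

View pics/seat.png

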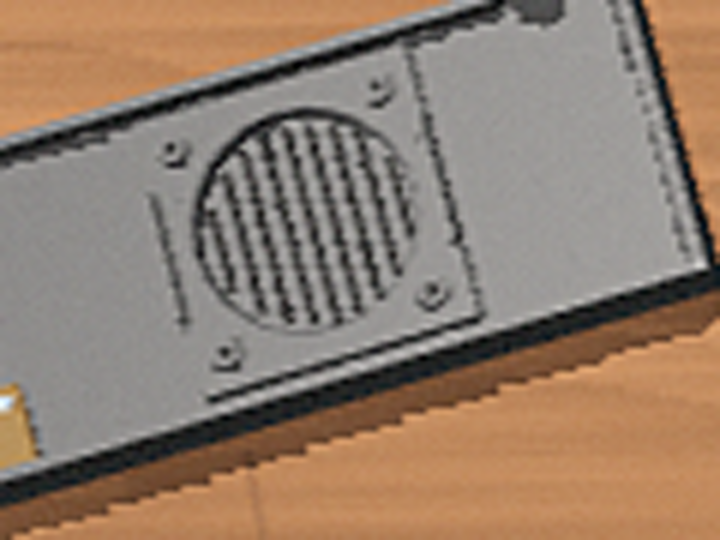

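View pics/seat2.png

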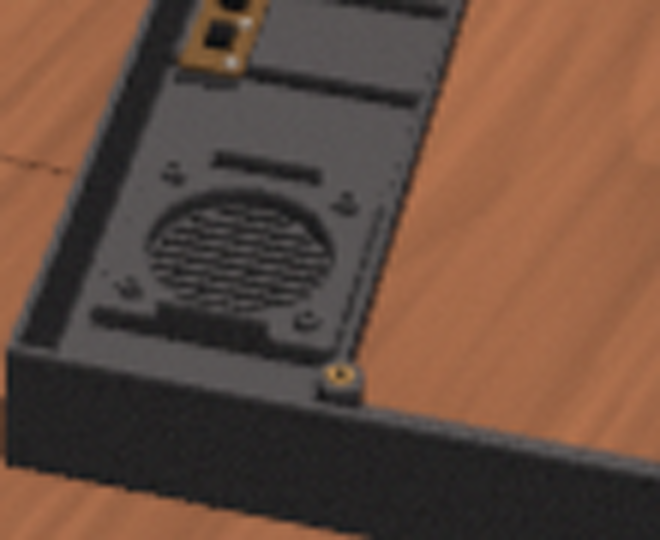

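Both crops show the four posts clearly around the grille. In the top crop they are at about (177,153), (380,90), (434,293) and (229,354). In the scene crop they are at (173,174), (345,205), (308,320) and (130,288). The 79 mm white speaker near (627,-246) is the medium.

Run:
```python
from h import *
L=lambda n:np.load(n+'0.npy',allow_pickle=True).item()
for n,off,pp in(('top',(140,220),[(177,153),(380,90),(434,293),(229,354)]),('scene',(325,130),[(173,174),(345,205),(308,320),(130,288)])):
    f=L(n);P=np.array([ray(f,a/6-.42+off[0],b/6-.42+off[1],18)[:2] for a,b in pp])
    print(n,P.round(1).tolist(),P.mean(0).round(1),cv2.minAreaRect(P.astype(np.float32)))
    hsv=cv2.cvtColor(f['pixels'],cv2.COLOR_RGB2HSV)
    print(n,'medium frame/magnet px',[np.round(proj(f,(626,-246,z)),1) for z in(3,40)])
f=L('top');g=L('scene')
def tri(a,b):
    A=[];
    for h,(u,v) in((f,a),(g,b)):
        T=np.array(h['camera_from_world'])[:3];K=np.array([[h['fx'],0,h['cx']],[0,h['fy'],h['cy']],[0,0,1]]);A.append(K@T)
    X=cv2.triangulatePoints(A[0],A[1],np.array(a,float),np.array(b,float));return (X[:3]/X[3]).ravel()
# magnet top discs: bright-ish grey blobs near the centre
for h,n,(x,y) in((f,'top',(378,184)),(g,'scene',(331,299))):
    s=cv2.cvtColor(h['pixels'],cv2.COLOR_RGB2GRAY)[y-45:y+45,x-50:x+50];cv2.imwrite(f'pics/m_{n}.png',s)
a=[cv2.resize(cv2.imread(f'pics/m_{n}.png'),None,fx=4,fy=4,interpolation=cv2.INTER_CUBIC) for n in('top','scene')]
cv2.imwrite('pics/mag.png',np.hstack(a))
```

```text
top [[527.0, 133.3], [544.6, 72.3], [482.8, 55.7], [466.1, 116.8]] [505.1  94.5] ((505.33709716796875, 94.53680419921875), (64.19435119628906, 63.49800109863281), 15.111494064331055)
top medium frame/magnet px [array([377., 188.]), array([378.6, 183.2])]
scene [[466.1, 113.3], [527.3, 130.8], [544.7, 70.5], [483.6, 52.3]] [505.4  91.7] ((505.5192565917969, 91.58494567871094), (63.814666748046875, 63.39786148071289), 15.983916282653809)
scene medium frame/magnet px [array([330.7, 309.7]), array([330.9, 297.3])]
```

View pics/mag.png

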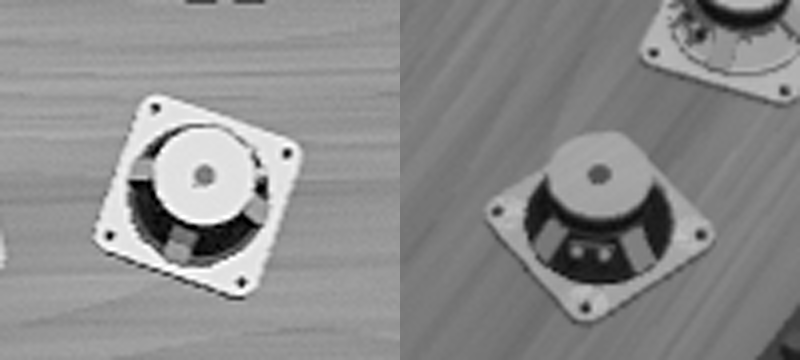

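Both views agree. The magnet axis is at (626.5,-246), the seat at (505.3,93), and the yaw change needed is +0.643 rad. I keep the current yaw and move over the speaker.

Call:
{"name": "servo_tool", "arguments": {"rot": [[0,0,0],[0,0,0],[0,0,0],[0,0,0],[0,0,0]], "dp": [[3.9,-0.55,1],[7.8,-1.1,2],[11.7,-1.64,3],[15.6,-2.2,4],[19.5,-2.74,5]], "grip": [0,0,0,0,0]}}

```text
time: 0.52
ee_pos: [362.5, -392.6, 253.2]
eef_rot: [-3.141, 0.0, 0.368]
force: [0.5, -0.6, 0.6]
finger_gap: 85.5
finger_force: 0.0
```

Call:
{"name": "servo_tool", "arguments": {"rot": [[0,0,0],[0,0,0],[0,0,0],[0,0,0],[0,0,0]], "dp": [[3.9,-0.55,1],[7.8,-1.1,2],[11.7,-1.64,3],[15.6,-2.2,4],[19.5,-2.74,5]], "grip": [0,0,0,0,0]}}

```text
time: 0.93
ee_pos: [534.7, -296.5, 203.0]
eef_rot: [-3.141, 0.001, 0.369]
force: [0.7, -0.9, 0.5]
finger_gap: 85.4
finger_force: 0.0
```

Call:
{"name": "servo_tool", "arguments": {"rot": [[0,0,0],[0,0,0],[0,0,0],[0,0,0],[0,0,0]], "dp": [[3.5,-0.5,1],[7.0,-1.0,2.5],[10.57,-1.48,4],[10.57,-1.48,5],[10.57,-1.48,5]], "grip": [0,0,0,0,0]}}

```text
time: 1.35
ee_pos: [626.5, -243.9, 150.0]
eef_rot: [-3.137, 0.004, 0.372]
force: [0.1, -0.9, -0.8]
finger_gap: 85.3
finger_force: 0.0
```

Call:
{"name": "servo_tool", "arguments": {"rot": [[0,0,0],[0,0,0],[0,0,0],[0,0,0],[0,0,0]], "dp": [[0,0,1],[0,0,2],[0,0,3],[0,0,4],[0,0,4]], "grip": [0,0,0,0,0]}}

```text
time: 1.77
ee_pos: [625.0, -246.3, 111.4]
eef_rot: [-3.139, 0.003, 0.368]
force: [-0.5, 0.2, -1.1]
finger_gap: 85.7
finger_force: 0.0
```

Call:
{"name": "servo_tool", "arguments": {"rot": [[0,0,0],[0,0,0],[0,0,0],[0,0,0],[0,0,0]], "dp": [[0,0,0],[0,0,0],[0,0,0],[0,0,0],[0,0,0]], "grip": [0,0,0,0,0]}}

```text
time: 2.18
ee_pos: [626.8, -246.2, 114.5]
eef_rot: [3.141, -0.001, 0.369]
force: [-0.3, 0.1, -0.9]
finger_gap: 85.2
finger_force: 0.0
```

Run:
```python
from h import *
s=env.sense();print(s['ee_pos'],s['eef_rot'])
f=env.grab_frame('scene');img=cv2.cvtColor(f['pixels'],cv2.COLOR_RGB2BGR)
cv2.imwrite('pics/pre.png',cv2.resize(img[210:360,230:430],None,fx=4,fy=4,interpolation=cv2.INTER_CUBIC))
```

```text
[ 626.79938073 -246.16645664  114.50486069] [ 3.14074431e+00 -6.87107701e-04  3.68862960e-01]
```

View pics/pre.png

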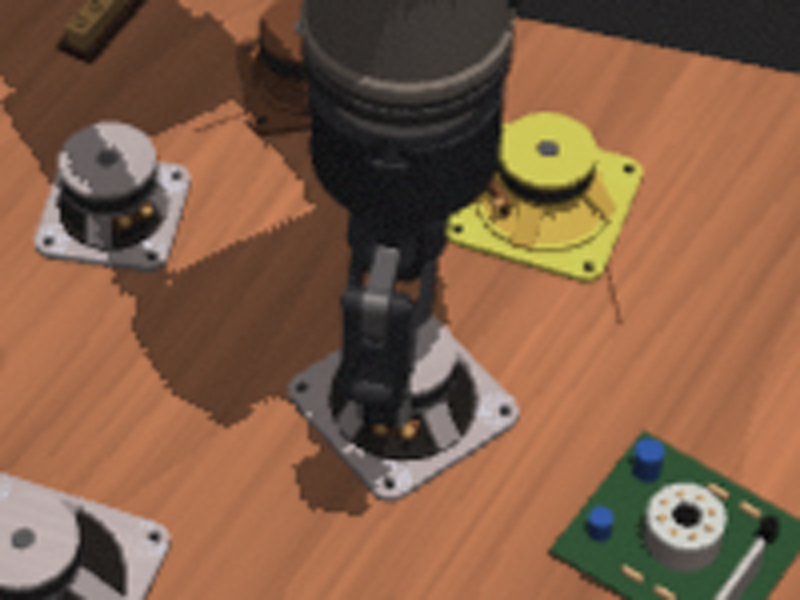

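The gripper is over the medium speaker, with a finger on either side of its magnet (crop about (385,350)) and the neighbours clear. Descending and closing.

Call:
{"name": "servo_tool", "arguments": {"rot": [[0,0,0],[0,0,0],[0,0,0],[0,0,0],[0,0,0]], "dp": [[0,0,0.8],[0,0,1.5],[0,0,2.2],[0,0,2.2],[0,0,2.2]], "grip": [0,0,0,0,0]}}

```text
time: 2.65
ee_pos: [626.1, -245.9, 90.8]
eef_rot: [-3.14, 0.001, 0.369]
force: [1.1, -0.3, -0.3]
finger_gap: 85.6
finger_force: 0.0
```

Call:
{"name": "servo_tool", "arguments": {"rot": [[0,0,0],[0,0,0],[0,0,0],[0,0,0],[0,0,0]], "dp": [[0,0,0],[0,0,0],[0,0,0],[0,0,0],[0,0,0]], "grip": [0.2,0.4,0.6,0.8,1]}}

```text
time: 3.07
ee_pos: [626.9, -246.3, 92.7]
eef_rot: [3.14, -0.001, 0.369]
force: [-0.6, 0.1, 2.7]
finger_gap: 43.1
finger_force: 61.7
```

Call:
{"name": "servo_tool", "arguments": {"rot": [[0,0,0],[0,0,0],[0,0,0],[0,0,0],[0,0,0]], "dp": [[0,0,0],[0,0,0],[0,0,0],[0,0,0],[0,0,0]], "grip": [1,1,1,1,1]}}

```text
time: 3.48
ee_pos: [626.9, -246.3, 92.7]
eef_rot: [3.14, -0.001, 0.369]
force: [-0.7, -0.5, 5.8]
finger_gap: 42.8
finger_force: 61.7
```

Call:
{"name": "servo_tool", "arguments": {"rot": [[0,0,0],[0,0,0],[0,0,0],[0,0,0],[0,0,0]], "dp": [[0,0,-0.4],[0,0,-1],[0,0,-2],[0,0,-3],[0,0,-4]], "grip": [1,1,1,1,1]}}

```text
time: 3.9
ee_pos: [626.6, -246.1, 133.0]
eef_rot: [3.141, -0.0, 0.369]
force: [-0.7, -0.6, -2.2]
finger_gap: 43.3
finger_force: 61.2
```

Call:
{"name": "servo_tool", "arguments": {"rot": [[0,0,0],[0,0,0],[0,0,0],[0,0,0],[0,0,0]], "dp": [[0,0,-1],[0,0,-2],[0,0,-3],[0,0,-3.5],[0,0,-3.5]], "grip": [1,1,1,1,1]}}

```text
time: 4.32
ee_pos: [627.1, -246.4, 168.9]
eef_rot: [3.139, -0.002, 0.369]
force: [1.3, 0.4, -2.9]
finger_gap: 43.1
finger_force: 61.3
```

Run:
```python
from h import *
s=env.sense();print(s['ee_pos'],s['eef_rot'],s['force'],s['finger_gap'])
f=env.grab_frame('scene');img=cv2.cvtColor(f['pixels'],cv2.COLOR_RGB2BGR)
cv2.imwrite('pics/lift.png',cv2.resize(img[170:320,230:430],None,fx=4,fy=4,interpolation=cv2.INTER_CUBIC))
```

```text
[ 627.14402344 -246.41696023  168.92580685] [ 3.13917276e+00 -2.01314013e-03  3.68755869e-01] [ 1.32669373  0.40876081 -2.89654574] 43.10460839297909
```

View pics/lift.png

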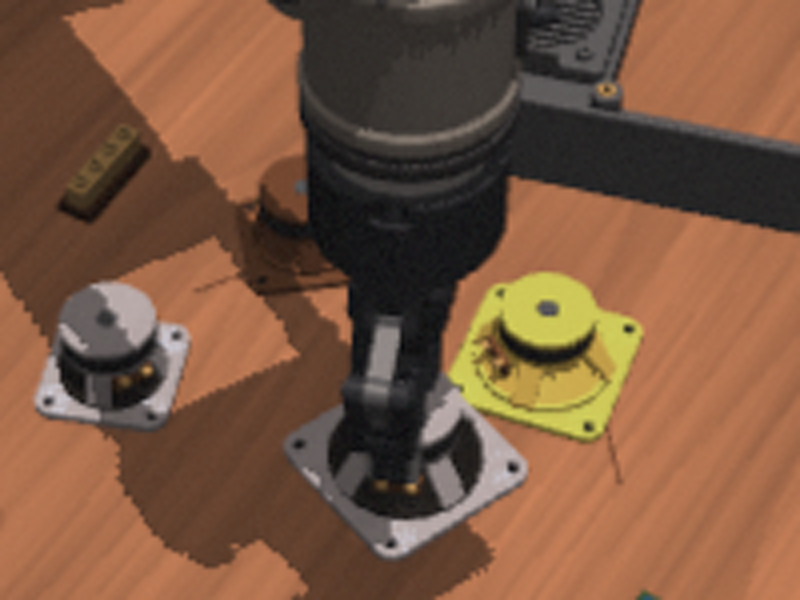

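The speaker is lifted and level: its frame is centred at about crop (405,470) and its shadow is separated from it. I raise it and carry it over the seat, then turn it.

Call:
{"name": "servo_tool", "arguments": {"rot": [[0,0,0],[0,0,0],[0,0,0],[0,0,0],[0,0,0]], "dp": [[0,-0.5,-1],[0.1,-2,-2],[0.2,-4,-3],[0.2,-6.5,-3],[0.2,-9,-3]], "grip": [1,1,1,1,1]}}

```text
time: 4.78
ee_pos: [595.5, -160.6, 197.5]
eef_rot: [3.141, -0.001, 0.368]
force: [-0.4, -0.8, -3.0]
finger_gap: 43.0
finger_force: 61.5
```

Call:
{"name": "servo_tool", "arguments": {"rot": [[0,0,0],[0,0,0],[0,0,0],[0,0,0],[0,0,0]], "dp": [[0.1,-2.5,0],[0.1,-5,0],[0.2,-7.5,0],[0.2,-10,0],[0.3,-12.5,0]], "grip": [1,1,1,1,1]}}

```text
time: 5.2
ee_pos: [552.7, -42.4, 197.0]
eef_rot: [-3.141, 0.001, 0.369]
force: [0.7, 0.2, -2.0]
finger_gap: 43.4
finger_force: 61.5
```

Call:
{"name": "servo_tool", "arguments": {"rot": [[0,0,0],[0,0,0],[0,0,0],[0,0,0],[0,0,0]], "dp": [[0.1,-2.5,0],[0.2,-5,0],[0.3,-7.5,0],[0.4,-10,0],[0.4,-11.5,0]], "grip": [1,1,1,1,1]}}

```text
time: 5.62
ee_pos: [514.6, 67.3, 197.0]
eef_rot: [-3.141, 0.001, 0.37]
force: [1.2, -0.1, -1.6]
finger_gap: 43.4
finger_force: 61.5
```

Call:
{"name": "servo_tool", "arguments": {"rot": [[0,0,-0.05],[0,0,-0.13],[0,0,-0.21],[0,0,-0.29],[0,0,-0.35]], "dp": [[0,-1.5,0],[0,-2.5,0],[0,-3.0,0],[0,-3.0,0],[0,-3.0,0]], "grip": [1,1,1,1,1]}}

```text
time: 6.03
ee_pos: [504.6, 93.7, 197.0]
eef_rot: [-3.141, 0.001, 0.724]
force: [-0.5, -0.1, -2.7]
finger_gap: 42.8
finger_force: 61.5
```

Call:
{"name": "servo_tool", "arguments": {"rot": [[0,0,-0.08],[0,0,-0.16],[0,0,-0.24],[0,0,-0.293],[0,0,-0.293]], "dp": [[0,0,0.5],[0,0,1],[0,0,1.6],[0,0,2.2],[0,0,2.6]], "grip": [1,1,1,1,1]}}

```text
time: 6.45
ee_pos: [504.6, 93.1, 170.5]
eef_rot: [-3.141, 0.001, 1.014]
force: [1.2, -1.6, -3.0]
finger_gap: 42.9
finger_force: 61.5
```

Call:
{"name": "servo_tool", "arguments": {"rot": [[0,0,0],[0,0,0],[0,0,0],[0,0,0],[0,0,0]], "dp": [[0,0,0],[0,0,0],[0,0,0],[0,0,0],[0,0,0]], "grip": [1,1,1,1,1]}}

```text
time: 6.87
ee_pos: [505.3, 92.9, 171.2]
eef_rot: [3.141, -0.0, 1.011]
force: [0.3, -0.0, -1.9]
finger_gap: 42.6
finger_force: 61.5
```

Run:
```python
from h import *
s=env.sense();print(s['time'],s['ee_pos'],s['eef_rot'],s['force'],s['finger_gap'])
a=[]
for n,(x,y,w,h) in(('top',(120,185,130,150)),('scene',(300,100,130,150))):
    f=env.grab_frame(n);np.save(n+'1.npy',f,allow_pickle=True);img=cv2.cvtColor(f['pixels'],cv2.COLOR_RGB2BGR)
    a.append(cv2.resize(img[y:y+h,x:x+w],None,fx=3,fy=3,interpolation=cv2.INTER_CUBIC))
cv2.imwrite('pics/over.png',np.hstack(a))
```

```text
6.8667 [505.29992972  92.94576293 171.19589369] [ 3.14106771e+00 -2.44052676e-04  1.01130712e+00] [ 0.3227157  -0.03686197 -1.85471247] 42.63369883610428
```

View pics/over.png

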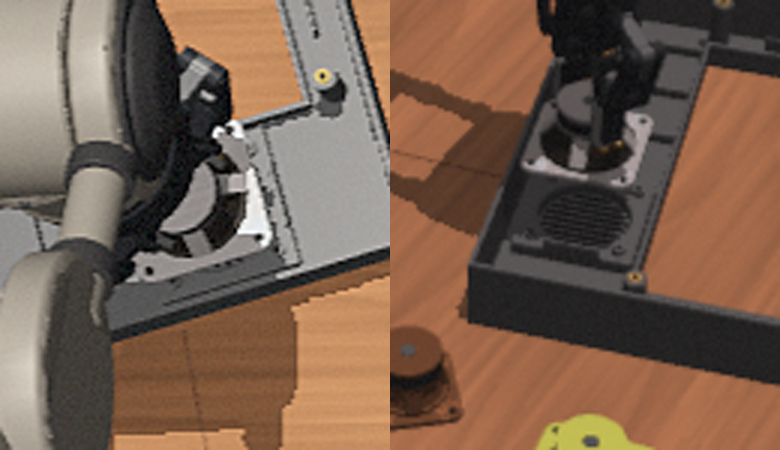

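The speaker is over the seat, and three frame holes are visible in the top view: crop (263,237), (149,270) and (231,130). In the scene half, the frame's lower corner holes are at about (540,160) and (620,176). I check the holes against the expected positions.

Run:
```python
from h import *
L=lambda n:np.load(n+'1.npy',allow_pickle=True).item()
c,s=np.cos(.271),np.sin(.271);z=83
E=[np.array([505.3+c*a-s*b,93+s*a+c*b,z]) for a,b in((-32,-32),(-32,32),(32,32),(32,-32))]
for n,o,pp in(('top',(120,185),[(263,237),(149,270),(231,130)]),('scene',(300,100),[(150,160),(230,176)])):
    f=L(n);print(n,'exp',[np.round((np.array(proj(f,e))-o+.33)*3,0).tolist() for e in E],[e[:2].round().tolist() for e in E])
    for a,b in pp: print((a,b),ray(f,a/3-.33+o[0],b/3-.33+o[1],z)[:2].round(1))
# frame outer edges of white region in top & scene
for n,o,(w,h) in(('top',(120,185),(130,150)),('scene',(300,100),(130,80))):
    f=L(n);hsv=cv2.cvtColor(f['pixels'],cv2.COLOR_RGB2HSV)[o[1]:o[1]+h,o[0]:o[0]+w]
    m=cv2.inRange(hsv,(0,0,175 if n=='top' else 130),(179,40,255))
    cs,_=cv2.findContours(m,cv2.RETR_EXTERNAL,cv2.CHAIN_APPROX_NONE)
    # in seat frame coordinates
    P=np.array([ray(f,u+o[0],v+o[1],z)[:2]-[505.3,93] for k in cs if cv2.contourArea(k)>15 for u,v in k[:,0]])
    Q=P@np.array([[c,-s],[s,c]]);Q=Q[np.abs(Q).max(1)<50];print(n,len(Q),Q.min(0),Q.max(0))
```

```text
top exp [[259.0, 239.0], [149.0, 272.0], [120.0, 164.0], [229.0, 131.0]] [[483.0, 54.0], [466.0, 115.0], [528.0, 132.0], [545.0, 71.0]]
(263, 237) [484.   51.1]
(149, 270) [466.9 115.1]
(231, 130) [545.5  69.7]
scene exp [[143.0, 162.0], [166.0, 104.0], [255.0, 120.0], [235.0, 179.0]] [[483.0, 54.0], [466.0, 115.0], [528.0, 132.0], [545.0, 71.0]]
(150, 160) [486.4  57.6]
(230, 176) [540.6  71.3]
top 60 [-35.8533386  -39.73280629] [  7.71790929 -21.87978578]
scene 111 [-36.00906873 -39.72407108] [37.62709901 38.05849494]
```

All measured holes lie within about 4 mm of the expected positions, so I hand the job in.

```bash
python3 -c "
from workcell import env
print(env.close_job())"
```

```text
the job is handed in; nothing more can be done
None
```

I picked up the 78 mm speaker and handed the job in with the arm still holding it level about 6 cm above the seat posts; in the last pictures it was centred to about 4 mm and squared up.

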